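# Take the depth of a drilled hole with a depth rod and its stop collar

## Task

Take the steel depth rod with the red head out of the bit stand and slide it down the middle bush of the doweling jig until you feel it bottom in the hole, and push it lightly home there so that no dust or snag holds it short. Then slide the brass stop collar down the standing rod until it bears on the top of the bush, so that the depth can be read off the rod, and leave the rod standing there. Press only gently on the hole's bottom and on the jig, and leave the other things on the bench where they are.

Things in the scene. Friction and masses are not known exactly. Their poses are not given: they have to be found in the camera images.
- depth_rod: loose steel depth rod, 12 mm thick, about 0.15 kg, upright in the bit stand (leaning up to 0.03 rad). Origin: centre of its tip; z up the rod. Tip coned: 7 mm wide at the end, 12 mm from z = 5 mm up. Shaft to z = 110 mm, engraved rings every 5 mm; round red head, 22 mm wide, z = 110 to 126 mm, to grip it by. At the start a gap of 3 to 6 mm is left between head and collar
- stop_collar: brass stop collar on the depth rod, round, 32 mm wide, 22 mm tall; origin at the centre of its underside, z up the rod. It slides along the rod with 2 N of friction and stays where it is left; it starts with its underside 82 to 85 mm above the rod's tip. Fingers reach it past either side of the narrower head
- dowel_jig: aluminium doweling jig, 86 x 104 x 30 mm, fixed on the middle of the rail by a black clamp knob on its -x side. Origin: centre of its underside, on the rail's top, 53 mm above the bench; z up, y along the rail. Its upper face is level; the small bushes at y = -32 and +32 mm are too small for the rod
- bush_top (a point): centre of the mouth of the jig's middle steel bush, 86 mm above the bench: 26 mm wide outside, 13.2 mm bore, 33 mm long, standing 3 mm above the jig's upper face. z up
- rail: wooden rail with pencil crosses, 70 x 240 x 50 mm, on a 3 mm black mat (88 x 256 mm), fixed; origin on the bench under its middle, y along it. The hole under the middle bush is blind and 15 mm wide, its depth unknown: the rigid bottom lies 52 to 76 mm below the bush's mouth, so 34 to 58 mm of the shaft stay out. Push the rod home with 7 to 15 N; 20 N is too hard
- bit_stand: dark wooden bit stand, 56 x 130 x 55 mm, fixed; origin on the bench under its middle. The depth rod stands in the hole at y = -40 mm in its frame (13 mm wide, 48 mm deep: the tip starts 7 mm above the bench); three twist drills stand at y = 4, 29 and 50 mm, up to 99 mm above the bench
- block_plane: bystander: small metal block plane, 50 x 160 x 51 mm, on the left; origin on the bench under its middle
- sanding_block: bystander: sandpaper-wrapped cork block, 63 x 112 x 30 mm, towards the back; origin on the bench under its middle
- screw_box: bystander: brown card box, 57 x 92 x 64 mm, on the right; origin on the bench under its middle
- offcut: bystander: wooden off-cut, 50 x 85 x 50 mm, near the front edge, right; origin on the bench under its middle
- marker: bystander: white paint marker with black cap, 17 x 126 mm, lying near the front edge, left; origin on the bench under its middle
Mind the look-alikes: they are no part of the job. Of the things like the depth_rod, leave any that is pink; of the rest the smaller one is meant.

How it is judged (in metres and radians):
On the way, in this order (a step that is already met when the one before it is completed fails the run):
1. the depth rod is down the middle bush and is pushed lightly on to the bottom of the hole, its collar not yet down (contact force between depth_rod and rail above 5 N and horizontal distance between depth_rod and bush_top below 0.006 m and z of depth_rod in the frame of bush_top below -0.048 m and angle between depth_rod's own z axis and vertical below 0.08 rad and z of stop_collar in the frame of bush_top above 0.003 m), for 0.1 s.
2. the collar bears on the bush while the rod rests on the bottom (contact force between depth_rod and rail above 0.3 N and horizontal distance between depth_rod and bush_top below 0.006 m and z of depth_rod in the frame of bush_top below -0.048 m and angle between depth_rod's own z axis and vertical below 0.08 rad and z of stop_collar in the frame of bush_top between -0.002 and 0.0015 m and contact force between stop_collar and dowel_jig above 0.5 N), for 0.1 s.
At the end, for the whole second after the job is handed in: the depth rod stands at rest in the middle bush (tilt under 0.08 rad) with its tip on the bottom of the hole (contact over 0.3 N, by its own weight) and the collar's underside is within 1.5 mm of the bush's mouth (contact force between depth_rod and rail above 0.3 N and horizontal distance between depth_rod and bush_top below 0.006 m and z of depth_rod in the frame of bush_top below -0.048 m and angle between depth_rod's own z axis and vertical below 0.08 rad and z of stop_collar in the frame of bush_top between -0.002 and 0.0015 m and linear speed of depth_rod below 0.01 m/s); the robot touches nothing.
It fails at once if the rod presses on the hole bottom with more than 20 N (contact force between depth_rod and rail above 20 N).
It fails at once if the rod or its collar presses on the jig with more than 25 N (contact force between depth_rod and dowel_jig above 25 N).
It fails at once if a bystander is moved by more than 20 mm (distance of any of block_plane, sanding_block, screw_box, offcut, marker from where it was at the start of the episode above 0.02 m).
It also fails if it takes over 54 s, if anything falls off the work surface, if the arm or the gripper's body presses on something with over 40 N, if the wrist force passes 120 N, or if a joint passes its speed limit or range.

## Robot

A 6-joint arm with a two-finger parallel gripper is mounted at the origin on a cart in front of the work surface, level with it; the furniture and walls round the work are solid. World frame = base frame: x ahead of the robot, y to its left, z up, the work surface at z = 0. Lengths are in mm, angles in rad, forces in N, time in s.
With the tool pointing down it reaches from about 275 to 1000 mm from the base axis. Payload 8.4 kg.
Tool frame: the origin (TCP) lies midway between the tips of the shut fingers; the grasp point (between the pads) lies 19 mm behind it; z points along the fingers, y is the line along which they close (so a half turn about z gives the same grasp; the last joint's range is limited). The gripper opens to 85 mm and grips with 20 to 120 N. Pads are 22 mm wide; open, the fingers measure 114 mm over their backs; the gripper's body (76 mm by 85 mm) begins 54 mm behind the grasp point. The pads swing forward as they close: fully open they stand 13 mm farther back than shut.
Start: joints at [-1.308, 0.353, 1.633, -0, 1.155, -0.002], TCP at [163.571, -603.218, 231.281] pointing down, gripper open.
Joint ranges: [-2.63, 2.63], [-0.92, 2.1], [0.06, 2.66], [-1.3, 4.44], [0, 2.69], [-3.02, 3.02]. Speed limits (rad/s): [2.22, 2.22, 2.79, 3.14, 3.14, 3.14].

## Interface

Orientations are given as [roll, pitch, yaw] about the fixed x, y, z axes, in that order (R = Rz(yaw) Ry(pitch) Rx(roll)).
In Python, from rig import monitor, imaging, r gives the robot as it stands.
- The arm moves only by the tool drive_tool, never from a script. Its argument "plan" is a list of rows, each an object of numbers: "x", "y", "z": the shift along the tool's x, y, z in units of 50 mm (1.0 is 50 mm); "ax", "ay", "az": the turn, a rotation vector about the tool's x, y, z in units of 6 degrees (1.0 is 6 degrees); "hand": the finger opening in mm, from 0 to 85.4. In form: [{"x": .., "y": .., "z": .., "ax": .., "ay": .., "az": .., "hand": ..}, ...]. A call has 1 to 8 rows; each row is the pose to reach, as a shift and turn from the pose commanded when the call began, along the tool's axes at that moment; what a row does not reach only later rows make up. A row lasts 1/10 s, in which the tool goes at most 50 mm and 8.59 degrees, less where a joint would pass 70% of its speed; a pose out of reach is approached as far as the arm can. A call with a gripper value outside its range is refused whole. The fingers move at their own pace and stop on an object; "grip_force" is the grip in N (left out, the last holds). Time passes only in rows, so rows that repeat a pose let the fingers close. It gives the time, the measured TCP pose, the force, the opening and the grip force at its end, in the units of the state.
- monitor.sense(): the state, without advancing time (a new reading comes with each control period).
- imaging.grab_frame(name): name is "scene" or "top"; returns the picture (480x640x3 uint8, red, green, blue); there is no depth.
- imaging.camera_info(name): a dict with "mtx" (3x3 intrinsics, pixels), "R" (3x3) and "t" (3): a world point X has camera coordinates R X + t. Camera axes: x right, y down, z forward; pixel columns grow to the right and rows downward; lengths in mm; the calibration is good to about 2 mm. A picture is of the moment at which its call begins. camera_info takes no time and is no camera call.
- r.sign_off(): hands the job in; it is judged then, once.
The state is a dict: "clock": time; "qpos": joint angles; "qvel": joint speeds; "joint_efforts": joint torques, N m; "eef_pos": TCP position; "tcp_rot": TCP orientation; "contact_force": force on the tool from outside, world axes, zero at the start; "wrist_torque": the same for the moment, N m; "opening": opening from 0.0 (shut) to 1.0 (fully open); "grasp_force": force on a finger pad.
Only numpy, scipy, OpenCV 4.12 (cv2) and the standard library are available. Lean on these libraries where they do the work, as an engineer would, in place of code of your own. Each camera call takes 0.05 s, during which the arm holds its last target. There are 200 camera calls.

## Working session

There is one attempt and no reset: what is moved stays moved. The work goes in short steps, Python scripts to look and compute and a tool call to move; the robot and the scene stay as the last step left them, time stands still between calls to the robot, and variables do not carry over. Pictures are saved under pics/ and viewed, at most 10 in all, crops included, and the job is handed in when it is done.

Besides the shell and the picture viewer there is one more tool, called after "Emit:" as name(argument=value, ...), one argument or row to a line, values as JSON. drive_tool: Moves the arm, as the interface text tells. Its arguments: {"type":"object","properties":{"plan":{"type":"array","items":{"type":"object","properties":{"x":{"type":"number"},"y":{"type":"number"},"z":{"type":"number"},"ax":{"type":"number"},"ay":{"type":"number"},"az":{"type":"number"},"hand":{"type":"number"}}}},"grip_force":{"type":"number"}},"required":["plan"]}

```bash
mkdir -p pics; python3 - <<'E'
from rig import monitor, imaging, r
import cv2
for n in("scene","top"):
    f=imaging.grab_frame(n); cv2.imwrite(f"pics/{n}0.png",f[:,:,::-1])
    c=imaging.camera_info(n); print(n,c)
print(monitor.sense())
E
```

```text
scene {'mtx': array([[459.75825022,   0.        , 320.04967783],
       [  0.        , 459.75825022, 242.56631572],
       [  0.        ,   0.        ,   1.        ]]), 'R': array([[-0.89243055, -0.45078877,  0.01889939],
       [-0.32832577,  0.62011778, -0.71249991],
       [ 0.30946711, -0.64206185, -0.70141763]]), 't': array([483.3710465 , 217.79983142, 963.13819406])}
top {'mtx': array([[463.44961204,   0.        , 325.72687111],
       [  0.        , 463.44961204, 237.66843818],
       [  0.        ,   0.        ,   1.        ]]), 'R': array([[-0.02569172, -0.99966903,  0.00133186],
       [-0.98488522,  0.02508344, -0.17138239],
       [ 0.17129226, -0.00571484, -0.98520368]]), 't': array([  10.34975285,  563.08417993, 1343.60067512])}
{'clock': 0.1, 'qpos': array([-1.30838848e+00,  3.53604927e-01,  1.63405426e+00, -2.41834448e-05,
        1.15522241e+00, -2.35606499e-03]), 'qvel': array([ 0.00195338, -0.00051723, -0.00049183,  0.00060746, -0.00051532,
        0.00093119]), 'joint_efforts': array([ 1.37327595e-03, -6.06355476e+01, -3.42817640e+01,  1.41393512e-04,
        3.92085043e-03, -5.36505786e-05]), 'eef_pos': array([ 163.45761344, -602.79756422,  230.62285588]), 'tcp_rot': array([-3.14030366e+00,  1.90755601e-05,  2.64773703e-01]), 'contact_force': array([-0.77655073,  0.26014256,  1.37257919]), 'wrist_torque': array([-0.00480501, -0.01474716,  0.01884939]), 'grasp_force': 0.0, 'opening': 1.0001227737115954}
```

View pics/scene0.png

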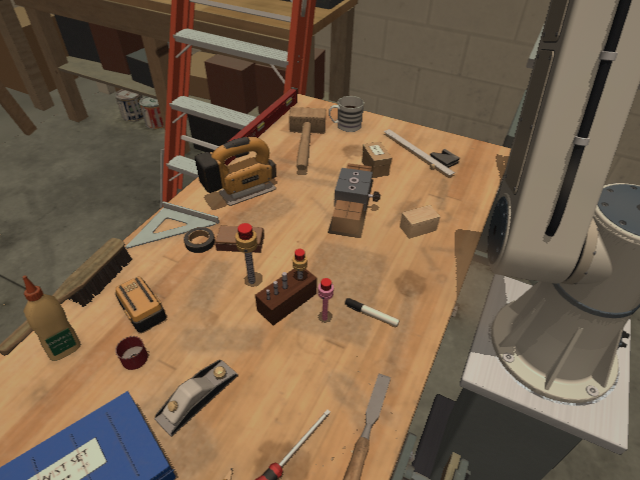

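View pics/top0.png

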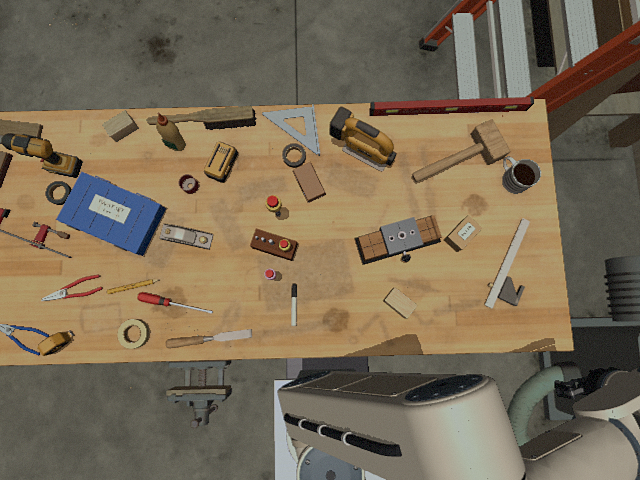

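Candidates at scene/top pixels: (245,232)/(273,202) is a big rod standing on the bench. (325,286)/(271,273) is pink. (300,257)/(285,244) is in the bit stand and is the smaller of the non-pink ones, so it's the one meant. One enlarged composite should confirm it.

```bash
cat > h.py <<'E'
import numpy as np, cv2
from rig import monitor, imaging, r
def cam(n):
    c=imaging.camera_info(n); return c["mtx"],c["R"],c["t"]
def ray(n,p):
    K,R,t=cam(n); d=R.T@np.linalg.solve(K,[p[0],p[1],1]); return -R.T@t,d/np.linalg.norm(d)
def plane(n,p,z):
    o,d=ray(n,p); return o+d*(z-o[2])/d[2]
def tri(ps,pt):
    A=np.zeros((3,3));b=np.zeros(3); L=[]
    for n,p in(("scene",ps),("top",pt)):
        o,d=ray(n,p);M=np.eye(3)-np.outer(d,d);A+=M;b+=M@o;L.append((M,o))
    X=np.linalg.solve(A,b); return X,[np.linalg.norm(M@(X-o)) for M,o in L]
def proj(n,X):
    K,R,t=cam(n);q=K@(R@np.asarray(X,float)+t);return q[:2]/q[2]
def blobs(img,lo,hi,roi):
    x0,y0,x1,y1=roi;hsv=cv2.cvtColor(img[y0:y1,x0:x1],cv2.COLOR_RGB2HSV)
    hsv[...,0]=(hsv[...,0].astype(int)+90)%180   # red -> 90
    m=cv2.inRange(hsv,lo,hi);n,l,s,c=cv2.connectedComponentsWithStats(m)
    return [(c[i]+[x0,y0],s[i]) for i in range(1,n) if s[i,4]>15]
E
python3 - <<'E'
from h import *
f={n:cv2.imread(f"pics/{n}0.png")[:,:,::-1].copy() for n in("scene","top")}
rois={"scene":(230,215,340,300),"top":(255,190,300,285)}
for n in f:
    for c,s in blobs(f[n],(80,150,80),(96,255,255),rois[n]): print(n,c,s)
def crop(n,x,y,w,h,k): return cv2.resize(f[n][y:y+h,x:x+w],(w*k,h*k),interpolation=cv2.INTER_CUBIC)
a=crop("scene",235,215,100,75,4);b=crop("scene",325,155,75,60,5)[:300,:375]
c=crop("top",250,185,80,60,5);d=crop("top",380,210,50,60,5)
im=np.zeros((600,790,3),np.uint8)
for q,(x,y) in((a,(0,0)),(b,(400,0)),(c,(0,300)),(d,(400,300))): im[y:y+q.shape[0],x:x+q.shape[1]]=q
cv2.imwrite("pics/crop1.png",im[:,:,::-1])
E
```

```text
scene [244.29268293 227.91056911] [  8   8  14  11 123]
scene [299.39344262 252.14754098] [65 34 10  8 61]
scene [325.64 281.8 ] [91 63 11  9 75]
top [272.01162791 200.52325581] [12  6 11 10 86]
top [283.38095238 243.0952381 ] [25 50  8  7 42]
top [269.09090909 273.13636364] [11 80  8  7 44]
```

View pics/crop1.png

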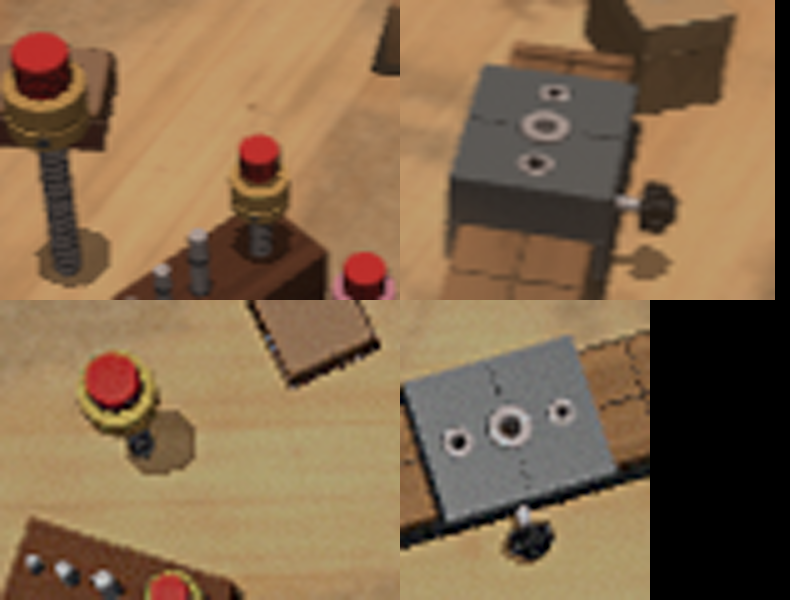

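The crop confirms it: the rod with the red head and brass collar in the stand (scene 299,252) is the target. The look-alikes are the larger rod on the bench at left and the pink-collared one. The middle bush is at scene (354,180) and top (402,235.4).

```bash
python3 - <<'E'
from h import *
np.set_printoptions(precision=1,suppress=True)
for nm,s,t in(("big",(245,228.7),(272.3,200.8)),("rod",(299.9,252.6),(283.9,243.4)),("pink",(326,282),(269.5,273.4)),("bush",(354,180),(402,235.4)),
  ("bushA",(355.8,173.5),(412.4,232.4)),("bushB",(352.3,187.5),(391.7,238.3)),("drill1",(284.5,274),(271,240.8))):
    print(nm,*tri(s,t), "planes", end=" ")
    z={"rod":133,"bush":86,"bushA":83,"bushB":83}.get(nm)
    print(*(plane("scene",s,z),plane("top",t,z)) if z else "")
# refine bush dark bore / rim in both views
for n,(x,y) in(("scene",(354,180)),("top",(402,235))):
    f=cv2.imread(f"pics/{n}0.png");g=f[y-9:y+10,x-9:x+10].max(2)
    print(n); 
    m=(g>140).astype(np.uint8)*255
    k,l,s,c=cv2.connectedComponentsWithStats(m)
    for i in range(1,k):
        if s[i,4]>8:
            pts=cv2.findContours((l==i).astype(np.uint8),0,cv2.CHAIN_APPROX_NONE)[0][0]
            print(s[i],c[i]+[x-9,y-9], cv2.fitEllipse(pts)[0]+np.array([x-9,y-9]) if len(pts)>4 else "")
s=monitor.sense();print(s["eef_pos"],s["tcp_rot"])
E
```

```text
big [648.8 141.8 170.8] [np.float64(0.7590803927977868), np.float64(0.7590803927979893)] planes 
rod [534.9 114.5 129.6] [np.float64(0.8648402870849194), np.float64(0.864840287085034)] planes [532.4 117.2 133. ] [535.1 114.5 133. ]
pink [452.3 156.4 123.2] [np.float64(0.31737296797319137), np.float64(0.31737296797333586)] planes 
bush [ 557.6 -227.4   84.4] [np.float64(0.4076118547637711), np.float64(0.40761185476382633)] planes [ 556.4 -225.5   86. ] [ 557.7 -227.1   86. ]
bushA [ 566.  -258.8   82.6] [np.float64(0.47462484665156185), np.float64(0.47462484665172305)] planes [ 565.3 -258.3   83. ] [ 566.4 -258.6   83. ]
bushB [ 549.5 -197.1   83.1] [np.float64(0.8815206245497592), np.float64(0.8815206245498163)] planes [ 548.7 -197.4   83. ] [ 550.4 -197.    83. ]
drill1 [549.6 154.9  94.6] [np.float64(0.39416117757111235), np.float64(0.3941611775713106)] planes 
scene
[ 5  6  9  6 25] [353.5 179.7] [353.6 179.7]
top
[ 5  5  8  8 37] [401.6 234.6] [401.5 234.6]
[ 163.5 -602.8  230.6] [-3.1  0.   0.3]
```

Emit:
drive_tool(
  plan=[
    {"x": 10.9, "y": -11.9, "hand": 85},
    {"x": 10.9, "y": -11.9},
    {"x": 10.9, "y": -11.9},
    {"x": 10.9, "y": -11.9},
    {"x": 10.9, "y": -11.9},
    {"x": 10.9, "y": -11.9},
    {"x": 10.9, "y": -11.9},
    {"x": 10.9, "y": -11.9},
  ],
  grip_force=40,
)

```text
invalid input
```

Emit:
drive_tool(
  plan=[
    {"x": 10.9, "y": -11.9, "z": 0, "ax": 0, "ay": 0, "az": 0, "hand": 85},
    {"x": 10.9, "y": -11.9, "z": 0, "ax": 0, "ay": 0, "az": 0, "hand": 85},
    {"x": 10.9, "y": -11.9, "z": 0, "ax": 0, "ay": 0, "az": 0, "hand": 85},
    {"x": 10.9, "y": -11.9, "z": 0, "ax": 0, "ay": 0, "az": 0, "hand": 85},
    {"x": 10.9, "y": -11.9, "z": 0, "ax": 0, "ay": 0, "az": 0, "hand": 85},
    {"x": 10.9, "y": -11.9, "z": 0, "ax": 0, "ay": 0, "az": 0, "hand": 85},
    {"x": 10.9, "y": -11.9, "z": 0, "ax": 0, "ay": 0, "az": 0, "hand": 85},
    {"x": 10.9, "y": -11.9, "z": 0, "ax": 0, "ay": 0, "az": 0, "hand": 85},
  ],
  grip_force=40,
)

```text
clock: 0.9
eef_pos: [347.5, -245.9, 231.3]
tcp_rot: [3.142, -0.0, 0.264]
contact_force: [1.4, -0.7, -0.6]
opening: 0.993
grasp_force: 0.0
```

Emit:
drive_tool(
  plan=[
    {"x": 5.4, "y": -5.9, "z": 0.8, "ax": 0, "ay": 0, "az": 0, "hand": 85},
    {"x": 5.4, "y": -5.9, "z": 0.8, "ax": 0, "ay": 0, "az": 0, "hand": 85},
    {"x": 5.4, "y": -5.9, "z": 0.8, "ax": 0, "ay": 0, "az": 0, "hand": 85},
    {"x": 5.4, "y": -5.9, "z": 0.8, "ax": 0, "ay": 0, "az": 0, "hand": 85},
    {"x": 5.4, "y": -5.9, "z": 0.8, "ax": 0, "ay": 0, "az": 0, "hand": 85},
    {"x": 5.4, "y": -5.9, "z": 0.8, "ax": 0, "ay": 0, "az": 0, "hand": 85},
    {"x": 5.4, "y": -5.9, "z": 0.8, "ax": 0, "ay": 0, "az": 0, "hand": 85},
    {"x": 5.4, "y": -5.9, "z": 0.8, "ax": 0, "ay": 0, "az": 0, "hand": 85},
  ],
)

```text
clock: 1.7
eef_pos: [530.0, 108.0, 191.1]
tcp_rot: [3.141, 0.0, 0.265]
contact_force: [0.4, -0.5, 0.4]
opening: 0.996
grasp_force: 0.0
```

Emit:
drive_tool(
  plan=[
    {"x": 0.13, "y": -0.12, "z": 0.4, "ax": 0, "ay": 0, "az": 0, "hand": 60},
    {"x": 0.13, "y": -0.12, "z": 0.8, "ax": 0, "ay": 0, "az": 0, "hand": 60},
    {"x": 0.13, "y": -0.12, "z": 1.1, "ax": 0, "ay": 0, "az": 0, "hand": 60},
    {"x": 0.13, "y": -0.12, "z": 1.3, "ax": 0, "ay": 0, "az": 0, "hand": 60},
    {"x": 0.13, "y": -0.12, "z": 1.3, "ax": 0, "ay": 0, "az": 0, "hand": 60},
    {"x": 0.13, "y": -0.12, "z": 1.3, "ax": 0, "ay": 0, "az": 0, "hand": 60},
  ],
)

```text
clock: 2.3
eef_pos: [534.5, 113.3, 126.8]
tcp_rot: [-3.142, -0.0, 0.265]
contact_force: [-0.2, -0.1, 0.3]
opening: 0.703
grasp_force: 0.0
```

```bash
python3 - <<'E'
from h import *
f={n:imaging.grab_frame(n) for n in("scene","top")}
a=f["scene"][200:320,230:370];b=f["top"][190:290,240:340]
im=np.zeros((600,800,3),np.uint8)
im[:480,:560]=cv2.resize(a,(560,480),interpolation=2);im[:240,560:]=cv2.resize(b,(240,240),interpolation=2)
cv2.imwrite("pics/g1.png",im[:,:,::-1]);print(monitor.sense()["eef_pos"])
E
```

```text
[534.9726272  113.33188031 127.33866496]
```

View pics/g1.png

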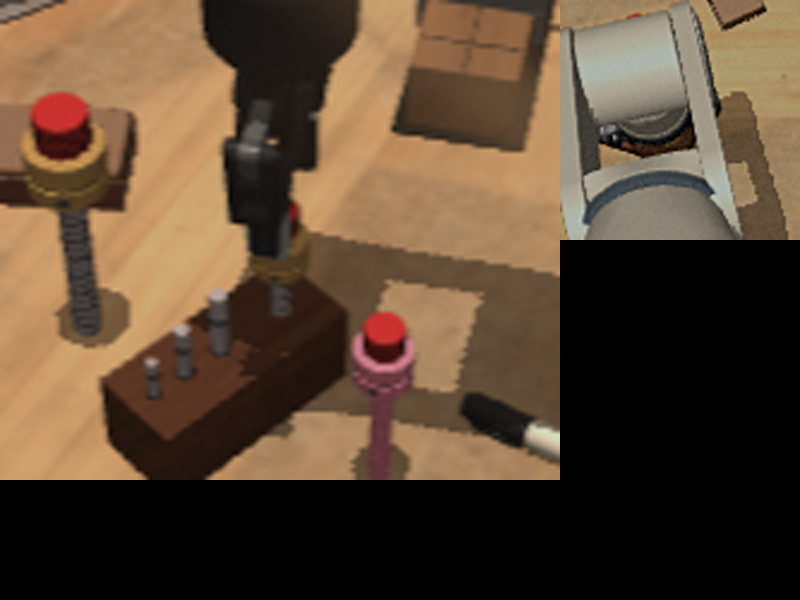

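The head is at crop (290,210), partly behind the near finger, and it lies between the fingers. I'll lower and close.

Emit:
drive_tool(
  plan=[
    {"x": 0, "y": -0.03, "z": 0.12, "ax": 0, "ay": 0, "az": 0, "hand": 45},
    {"x": 0, "y": -0.03, "z": 0.21, "ax": 0, "ay": 0, "az": 0, "hand": 35},
    {"x": 0, "y": -0.03, "z": 0.21, "ax": 0, "ay": 0, "az": 0, "hand": 15},
    {"x": 0, "y": -0.03, "z": 0.21, "ax": 0, "ay": 0, "az": 0, "hand": 15},
    {"x": 0, "y": -0.03, "z": 0.21, "ax": 0, "ay": 0, "az": 0, "hand": 15},
    {"x": 0, "y": -0.03, "z": 0.21, "ax": 0, "ay": 0, "az": 0, "hand": 15},
    {"x": 0, "y": -0.03, "z": 0.21, "ax": 0, "ay": 0, "az": 0, "hand": 15},
  ],
  grip_force=60,
)

```text
clock: 3.1
eef_pos: [533.9, 114.8, 116.0]
tcp_rot: [-3.142, 0.0, 0.265]
contact_force: [0.1, 0.4, -1.8]
opening: 0.228
grasp_force: 58.7
```

Emit:
drive_tool(
  plan=[
    {"x": 0, "y": 0, "z": -0.3, "ax": 0, "ay": 0, "az": 0, "hand": 15},
    {"x": 0, "y": 0, "z": -0.8, "ax": 0, "ay": 0, "az": 0, "hand": 15},
    {"x": 0, "y": 0, "z": -1.4, "ax": 0, "ay": 0, "az": 0, "hand": 15},
    {"x": 0, "y": 0, "z": -2.0, "ax": 0, "ay": 0, "az": 0, "hand": 15},
    {"x": 0, "y": 0, "z": -2.4, "ax": 0, "ay": 0, "az": 0, "hand": 15},
    {"x": 0, "y": 0, "z": -2.6, "ax": 0, "ay": 0, "az": 0, "hand": 15},
    {"x": 0, "y": 0, "z": -2.6, "ax": 0, "ay": 0, "az": 0, "hand": 15},
  ],
)

```text
clock: 3.8
eef_pos: [534.6, 115.0, 247.1]
tcp_rot: [3.141, -0.002, 0.265]
contact_force: [0.3, 0.8, -2.1]
opening: 0.226
grasp_force: 58.9
```

```bash
python3 - <<'E'
from h import *
f={n:imaging.grab_frame(n) for n in("scene","top")}
p=proj("scene",[534,115,200]).astype(int);print(p)
a=f["scene"][p[1]-60:p[1]+60,p[0]-60:p[0]+60]
cv2.imwrite("pics/g2.png",cv2.resize(a,(600,600),interpolation=2)[:,:,::-1]);s=monitor.sense();print(s["eef_pos"],s["opening"],s["contact_force"])
E
```

```text
[299 228]
[533.40870939 114.67296635 244.99026162] 0.22582901218044082 [ 0.46810358 -0.10366943 -1.02307792]
```

View pics/g2.png

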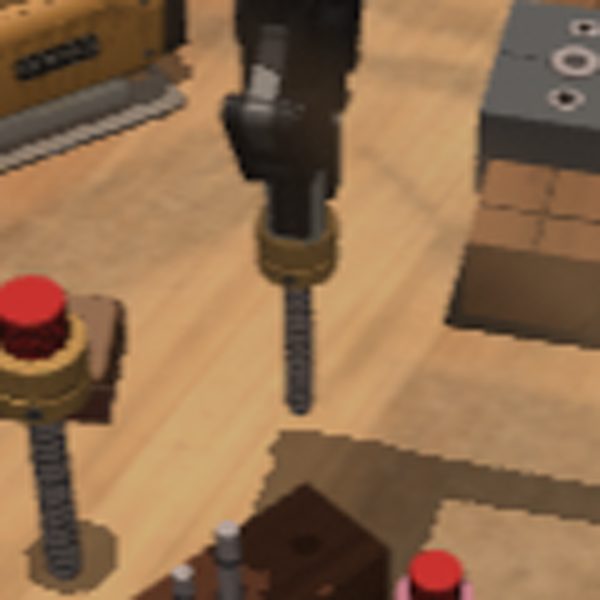

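The rod is out of the stand and upright in the grip, tip at crop (300,410), with the collar still high. Next I'll carry it over the jig.

Emit:
drive_tool(
  plan=[
    {"x": -0.1, "y": 0.4, "z": 0, "ax": 0, "ay": 0, "az": 0, "hand": 15},
    {"x": -0.24, "y": 1.2, "z": 0, "ax": 0, "ay": 0, "az": 0, "hand": 15},
    {"x": -0.44, "y": 2.2, "z": 0, "ax": 0, "ay": 0, "az": 0, "hand": 15},
    {"x": -0.63, "y": 3.2, "z": 0, "ax": 0, "ay": 0, "az": 0, "hand": 15},
    {"x": -0.83, "y": 4.2, "z": 0, "ax": 0, "ay": 0, "az": 0, "hand": 15},
    {"x": -1.03, "y": 5.2, "z": 0, "ax": 0, "ay": 0, "az": 0, "hand": 15},
    {"x": -1.2, "y": 6.1, "z": 0, "ax": 0, "ay": 0, "az": 0, "hand": 15},
    {"x": -1.3, "y": 6.6, "z": 0, "ax": 0, "ay": 0, "az": 0, "hand": 15},
  ],
)

```text
clock: 4.7
eef_pos: [556.8, -224.2, 244.1]
tcp_rot: [-3.141, 0.002, 0.263]
contact_force: [1.0, 0.3, -0.9]
opening: 0.226
grasp_force: 59.0
```

Emit:
drive_tool(
  plan=[
    {"x": 0, "y": 0.1, "z": 0.2, "ax": 0, "ay": 0, "az": 0, "hand": 15},
    {"x": 0, "y": 0.13, "z": 0.3, "ax": 0, "ay": 0, "az": 0, "hand": 15},
    {"x": 0, "y": 0.13, "z": 0.3, "ax": 0, "ay": 0, "az": 0, "hand": 15},
    {"x": 0, "y": 0.13, "z": 0.3, "ax": 0, "ay": 0, "az": 0, "hand": 15},
  ],
)

```text
clock: 5.1
eef_pos: [559.0, -225.6, 230.3]
tcp_rot: [-3.14, 0.001, 0.266]
contact_force: [-0.5, 0.2, -1.6]
opening: 0.226
grasp_force: 59.1
```

```bash
python3 - <<'E'
from h import *
f={n:imaging.grab_frame(n) for n in("scene","top")}
s=monitor.sense();e=s["eef_pos"];print(e,s["tcp_rot"],s["opening"])
tip=e+[0,0,-109]
im=np.zeros((600,800,3),np.uint8)
for n,x0,w in(("scene",0,400),("top",400,400)):
    p=proj(n,tip);b=proj(n,[557.5,-227,86]);print(n,p,b)
    o=np.round(p).astype(int)-[40,60];print("origin",o)
    a=f[n][o[1]:o[1]+120,o[0]:o[0]+80]
    im[:,x0:x0+400]=cv2.resize(a,(400,600),interpolation=2)
    cv2.imwrite(f"pics/{n}3raw.png",f[n][:,:,::-1])
cv2.imwrite("pics/g3.png",im[:,:,::-1])
E
```

```text
[ 559.49779327 -225.86238031  231.13816318] [-3.14153857e+00 -1.66773440e-04  2.66221081e-01] 0.2246376697508078
scene [353.9586999  168.35848954] [353.85890212 179.58174026]
origin [314 108]
top [403.62105039 232.55986285] [401.98449947 235.47295159]
origin [364 173]
```

View pics/g3.png

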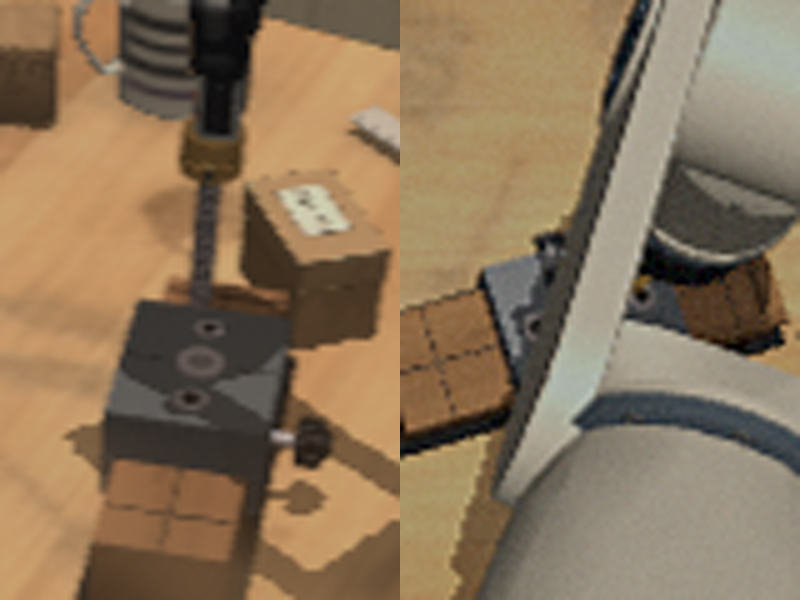

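The tip is at scene pixel (354,169), within 1 px of prediction, and the bush at (354.2,180.4) also matches. The arm hides it in the top view. I'll align and lower to just above the mouth, then probe.

Emit:
drive_tool(
  plan=[
    {"x": -0.03, "y": 0.02, "z": 0.3, "ax": 0, "ay": 0, "az": 0, "hand": 15},
    {"x": -0.03, "y": 0.02, "z": 0.5, "ax": 0, "ay": 0, "az": 0, "hand": 15},
    {"x": -0.03, "y": 0.02, "z": 0.6, "ax": 0, "ay": 0, "az": 0, "hand": 15},
    {"x": -0.03, "y": 0.02, "z": 0.6, "ax": 0, "ay": 0, "az": 0, "hand": 15},
    {"x": -0.03, "y": 0.02, "z": 0.6, "ax": 0, "ay": 0, "az": 0, "hand": 15},
  ],
)

```text
clock: 5.7
eef_pos: [558.1, -228.3, 200.8]
tcp_rot: [-3.141, 0.0, 0.265]
contact_force: [0.1, -0.4, -1.5]
opening: 0.228
grasp_force: 59.0
```

```bash
python3 - <<'E'
from h import *
f=imaging.grab_frame("scene")
s=monitor.sense();e=s["eef_pos"];print(e,s["contact_force"])
for z in(-109,-60,-27,-5): print(z,proj("scene",e+[0,0,z]))
a=f[110:210,310:400]
cv2.imwrite("pics/g4.png",cv2.resize(a,(540,600),interpolation=2)[:,:,::-1])
E
```

```text
[ 558.28984273 -228.43761577  201.13432703] [ 1.25763226 -0.75878469 -2.20635846]
-109 [353.96824901 177.33532335]
-60 [355.31291635 161.87954848]
-27 [356.26339354 150.95464455]
-5 [356.91839416 143.4259854 ]
```

View pics/g4.png

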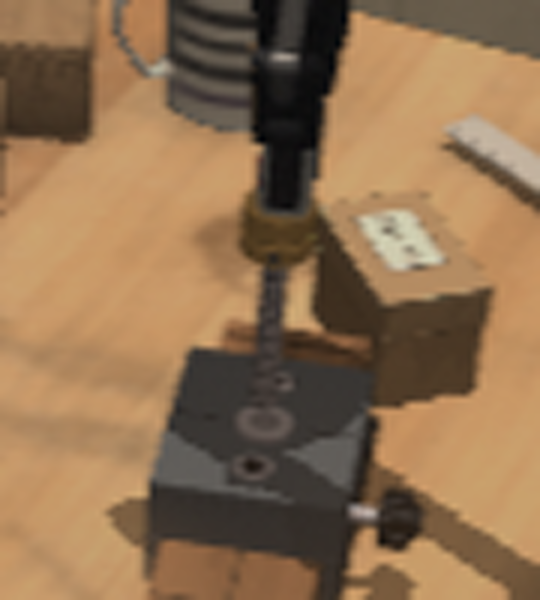

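The tip sits just above the bush, tip (353.7,177.5) and bush (354,180.5) in scene pixels, well aligned. I'll probe down.

Emit:
drive_tool(
  plan=[
    {"x": 0, "y": -0.02, "z": 0.06, "ax": 0, "ay": 0, "az": 0, "hand": 15},
    {"x": 0, "y": -0.02, "z": 0.12, "ax": 0, "ay": 0, "az": 0, "hand": 15},
    {"x": 0, "y": -0.02, "z": 0.16, "ax": 0, "ay": 0, "az": 0, "hand": 15},
    {"x": 0, "y": -0.02, "z": 0.2, "ax": 0, "ay": 0, "az": 0, "hand": 15},
  ],
)

```text
clock: 6.15
eef_pos: [557.8, -227.4, 190.8]
tcp_rot: [-3.142, 0.0, 0.265]
contact_force: [-0.5, 0.8, -1.4]
opening: 0.23
grasp_force: 59.1
```

Emit:
drive_tool(
  plan=[
    {"x": 0, "y": 0, "z": 0.06, "ax": 0, "ay": 0, "az": 0, "hand": 15},
    {"x": 0, "y": 0, "z": 0.12, "ax": 0, "ay": 0, "az": 0, "hand": 15},
    {"x": 0, "y": 0, "z": 0.18, "ax": 0, "ay": 0, "az": 0, "hand": 15},
    {"x": 0, "y": 0, "z": 0.24, "ax": 0, "ay": 0, "az": 0, "hand": 15},
  ],
)

```text
clock: 6.55
eef_pos: [557.8, -227.4, 178.7]
tcp_rot: [3.142, 0.0, 0.265]
contact_force: [-0.6, -0.8, -1.3]
opening: 0.223
grasp_force: 59.1
```

Emit:
drive_tool(
  plan=[
    {"x": 0, "y": 0, "z": 0.08, "ax": 0, "ay": 0, "az": 0, "hand": 15},
    {"x": 0, "y": 0, "z": 0.16, "ax": 0, "ay": 0, "az": 0, "hand": 15},
    {"x": 0, "y": 0, "z": 0.24, "ax": 0, "ay": 0, "az": 0, "hand": 15},
    {"x": 0, "y": 0, "z": 0.32, "ax": 0, "ay": 0, "az": 0, "hand": 15},
    {"x": 0, "y": 0, "z": 0.4, "ax": 0, "ay": 0, "az": 0, "hand": 15},
    {"x": 0, "y": 0, "z": 0.48, "ax": 0, "ay": 0, "az": 0, "hand": 15},
    {"x": 0, "y": 0, "z": 0.54, "ax": 0, "ay": 0, "az": 0, "hand": 15},
  ],
)

```text
clock: 7.25
eef_pos: [557.8, -227.3, 151.5]
tcp_rot: [-3.141, 0.0, 0.265]
contact_force: [-0.5, -1.4, -0.9]
opening: 0.223
grasp_force: 59.1
```

Emit:
drive_tool(
  plan=[
    {"x": 0, "y": 0, "z": 0.03, "ax": 0, "ay": 0, "az": 0, "hand": 15},
    {"x": 0, "y": 0, "z": 0.06, "ax": 0, "ay": 0, "az": 0, "hand": 15},
    {"x": 0, "y": 0, "z": 0.09, "ax": 0, "ay": 0, "az": 0, "hand": 15},
    {"x": 0, "y": 0, "z": 0.1, "ax": 0, "ay": 0, "az": 0, "hand": 15},
  ],
  grip_force=20,
)

```text
clock: 7.65
eef_pos: [557.9, -227.4, 146.9]
tcp_rot: [3.142, -0.0, 0.265]
contact_force: [-0.0, -1.4, -1.5]
opening: 0.227
grasp_force: 59.1
```

Emit:
drive_tool(
  plan=[
    {"x": 0, "y": 0, "z": 0.01, "ax": 0, "ay": 0, "az": 0, "hand": 17},
    {"x": 0, "y": 0, "z": 0.02, "ax": 0, "ay": 0, "az": 0, "hand": 17},
    {"x": 0, "y": 0, "z": 0.03, "ax": 0, "ay": 0, "az": 0, "hand": 17},
    {"x": 0, "y": 0, "z": 0.04, "ax": 0, "ay": 0, "az": 0, "hand": 17},
  ],
  grip_force=20,
)

```text
clock: 8.05
eef_pos: [557.9, -227.4, 145.0]
tcp_rot: [3.142, -0.0, 0.265]
contact_force: [-0.9, -0.5, -1.0]
opening: 0.228
grasp_force: 59.1
```

Emit:
drive_tool(
  plan=[
    {"x": 0, "y": 0, "z": 0.01, "ax": 0, "ay": 0, "az": 0, "hand": 19},
    {"x": 0, "y": 0, "z": 0.02, "ax": 0, "ay": 0, "az": 0, "hand": 19},
    {"x": 0, "y": 0, "z": 0.02, "ax": 0, "ay": 0, "az": 0, "hand": 19},
  ],
  grip_force=20,
)

```text
clock: 8.35
eef_pos: [557.8, -227.4, 143.9]
tcp_rot: [-3.142, 0.0, 0.265]
contact_force: [-1.2, -0.6, -1.3]
opening: 0.227
grasp_force: 59.1
```

Emit:
drive_tool(
  plan=[
    {"x": 0, "y": 0, "z": 0.01, "ax": 0, "ay": 0, "az": 0, "hand": 19},
    {"x": 0, "y": 0, "z": 0.02, "ax": 0, "ay": 0, "az": 0, "hand": 19},
    {"x": 0, "y": 0, "z": 0.02, "ax": 0, "ay": 0, "az": 0, "hand": 19},
  ],
)

```text
clock: 8.65
eef_pos: [557.9, -227.4, 142.9]
tcp_rot: [-3.142, 0.0, 0.265]
contact_force: [0.0, -1.2, -1.3]
opening: 0.227
grasp_force: 59.1
```

Emit:
drive_tool(
  plan=[
    {"x": 0, "y": 0, "z": 0.01, "ax": 0, "ay": 0, "az": 0, "hand": 19},
    {"x": 0, "y": 0, "z": 0.02, "ax": 0, "ay": 0, "az": 0, "hand": 19},
    {"x": 0, "y": 0, "z": 0.03, "ax": 0, "ay": 0, "az": 0, "hand": 19},
  ],
)

```text
clock: 8.95
eef_pos: [557.8, -227.4, 141.4]
tcp_rot: [-3.142, 0.0, 0.265]
contact_force: [-0.7, -1.3, -0.6]
opening: 0.229
grasp_force: 59.1
```

Emit:
drive_tool(
  plan=[
    {"x": 0, "y": 0, "z": 0.01, "ax": 0, "ay": 0, "az": 0, "hand": 19},
    {"x": 0, "y": 0, "z": 0.02, "ax": 0, "ay": 0, "az": 0, "hand": 19},
    {"x": 0, "y": 0, "z": 0.03, "ax": 0, "ay": 0, "az": 0, "hand": 19},
  ],
)

```text
clock: 9.25
eef_pos: [557.8, -227.3, 139.9]
tcp_rot: [-3.142, 0.0, 0.265]
contact_force: [0.9, -1.3, -1.0]
opening: 0.226
grasp_force: 59.1
```

Emit:
drive_tool(
  plan=[
    {"x": 0, "y": 0, "z": 0.01, "ax": 0, "ay": 0, "az": 0, "hand": 19},
    {"x": 0, "y": 0, "z": 0.02, "ax": 0, "ay": 0, "az": 0, "hand": 19},
    {"x": 0, "y": 0, "z": 0.03, "ax": 0, "ay": 0, "az": 0, "hand": 19},
  ],
)

```text
clock: 9.55
eef_pos: [557.8, -227.4, 138.4]
tcp_rot: [3.142, 0.0, 0.265]
contact_force: [-0.4, -1.0, -1.4]
opening: 0.226
grasp_force: 59.1
```

Emit:
drive_tool(
  plan=[
    {"x": 0, "y": 0, "z": 0.01, "ax": 0, "ay": 0, "az": 0, "hand": 19},
    {"x": 0, "y": 0, "z": 0.02, "ax": 0, "ay": 0, "az": 0, "hand": 19},
    {"x": 0, "y": 0, "z": 0.03, "ax": 0, "ay": 0, "az": 0, "hand": 19},
  ],
)

```text
clock: 9.85
eef_pos: [557.9, -227.4, 137.0]
tcp_rot: [3.142, -0.0, 0.265]
contact_force: [-0.2, -0.2, -2.4]
opening: 0.223
grasp_force: 59.1
```

Emit:
drive_tool(
  plan=[
    {"x": 0, "y": 0, "z": 0.01, "ax": 0, "ay": 0, "az": 0, "hand": 19},
    {"x": 0, "y": 0, "z": 0.02, "ax": 0, "ay": 0, "az": 0, "hand": 19},
    {"x": 0, "y": 0, "z": 0.03, "ax": 0, "ay": 0, "az": 0, "hand": 19},
  ],
)

```text
clock: 10.15
eef_pos: [557.9, -227.4, 135.4]
tcp_rot: [3.142, 0.0, 0.265]
contact_force: [-0.5, -0.3, -0.6]
opening: 0.23
grasp_force: 59.1
```

Emit:
drive_tool(
  plan=[
    {"x": 0, "y": 0, "z": 0.01, "ax": 0, "ay": 0, "az": 0, "hand": 19},
    {"x": 0, "y": 0, "z": 0.02, "ax": 0, "ay": 0, "az": 0, "hand": 19},
    {"x": 0, "y": 0, "z": 0.03, "ax": 0, "ay": 0, "az": 0, "hand": 19},
  ],
)

```text
clock: 10.45
eef_pos: [557.9, -227.4, 133.9]
tcp_rot: [3.142, -0.0, 0.265]
contact_force: [-0.5, -0.4, -0.9]
opening: 0.228
grasp_force: 59.1
```

Emit:
drive_tool(
  plan=[
    {"x": 0, "y": 0, "z": 0.01, "ax": 0, "ay": 0, "az": 0, "hand": 19},
    {"x": 0, "y": 0, "z": 0.02, "ax": 0, "ay": 0, "az": 0, "hand": 19},
    {"x": 0, "y": 0, "z": 0.03, "ax": 0, "ay": 0, "az": 0, "hand": 19},
  ],
)

```text
clock: 10.75
eef_pos: [557.8, -227.4, 132.4]
tcp_rot: [3.142, 0.0, 0.265]
contact_force: [-0.9, 0.2, -0.3]
opening: 0.226
grasp_force: 59.1
```

Emit:
drive_tool(
  plan=[
    {"x": 0, "y": 0, "z": 0.01, "ax": 0, "ay": 0, "az": 0, "hand": 19},
    {"x": 0, "y": 0, "z": 0.02, "ax": 0, "ay": 0, "az": 0, "hand": 19},
    {"x": 0, "y": 0, "z": 0.03, "ax": 0, "ay": 0, "az": 0, "hand": 19},
  ],
)

```text
clock: 11.05
eef_pos: [557.9, -227.4, 131.0]
tcp_rot: [3.142, -0.0, 0.265]
contact_force: [-1.4, -1.5, -1.2]
opening: 0.23
grasp_force: 59.1
```

Emit:
drive_tool(
  plan=[
    {"x": 0, "y": 0, "z": 0.01, "ax": 0, "ay": 0, "az": 0, "hand": 19},
    {"x": 0, "y": 0, "z": 0.02, "ax": 0, "ay": 0, "az": 0, "hand": 19},
    {"x": 0, "y": 0, "z": 0.03, "ax": 0, "ay": 0, "az": 0, "hand": 19},
  ],
)

```text
clock: 11.35
eef_pos: [557.9, -227.4, 129.4]
tcp_rot: [-3.142, -0.0, 0.265]
contact_force: [-1.1, -1.2, -1.9]
opening: 0.227
grasp_force: 59.1
```

Emit:
drive_tool(
  plan=[
    {"x": 0, "y": 0, "z": 0.01, "ax": 0, "ay": 0, "az": 0, "hand": 19},
    {"x": 0, "y": 0, "z": 0.02, "ax": 0, "ay": 0, "az": 0, "hand": 19},
    {"x": 0, "y": 0, "z": 0.03, "ax": 0, "ay": 0, "az": 0, "hand": 19},
  ],
)

```text
clock: 11.65
eef_pos: [557.8, -227.4, 127.9]
tcp_rot: [-3.142, 0.0, 0.265]
contact_force: [-1.1, -1.9, -1.3]
opening: 0.223
grasp_force: 59.1
```

Emit:
drive_tool(
  plan=[
    {"x": 0, "y": 0, "z": 0.01, "ax": 0, "ay": 0, "az": 0, "hand": 19},
    {"x": 0, "y": 0, "z": 0.02, "ax": 0, "ay": 0, "az": 0, "hand": 19},
    {"x": 0, "y": 0, "z": 0.03, "ax": 0, "ay": 0, "az": 0, "hand": 19},
  ],
)

```text
clock: 11.95
eef_pos: [557.9, -227.4, 126.4]
tcp_rot: [-3.142, 0.0, 0.265]
contact_force: [-1.3, -1.5, -0.4]
opening: 0.224
grasp_force: 59.1
```

Emit:
drive_tool(
  plan=[
    {"x": 0, "y": 0, "z": 0.01, "ax": 0, "ay": 0, "az": 0, "hand": 19},
    {"x": 0, "y": 0, "z": 0.02, "ax": 0, "ay": 0, "az": 0, "hand": 19},
    {"x": 0, "y": 0, "z": 0.03, "ax": 0, "ay": 0, "az": 0, "hand": 19},
  ],
)

```text
clock: 12.25
eef_pos: [557.8, -227.4, 124.9]
tcp_rot: [3.142, -0.0, 0.265]
contact_force: [-0.8, -0.6, 0.4]
opening: 0.229
grasp_force: 59.2
```

Emit:
drive_tool(
  plan=[
    {"x": 0, "y": 0, "z": 0.01, "ax": 0, "ay": 0, "az": 0, "hand": 19},
    {"x": 0, "y": 0, "z": 0.01, "ax": 0, "ay": 0, "az": 0, "hand": 19},
  ],
)

```text
clock: 12.45
eef_pos: [557.8, -227.4, 124.4]
tcp_rot: [-3.142, 0.0, 0.265]
contact_force: [-0.7, -1.5, -1.2]
opening: 0.227
grasp_force: 59.1
```

Emit:
drive_tool(
  plan=[
    {"x": 0, "y": 0, "z": 0.01, "ax": 0, "ay": 0, "az": 0, "hand": 19},
    {"x": 0, "y": 0, "z": 0.02, "ax": 0, "ay": 0, "az": 0, "hand": 19},
    {"x": 0, "y": 0, "z": 0.02, "ax": 0, "ay": 0, "az": 0, "hand": 19},
  ],
)

```text
clock: 12.75
eef_pos: [557.8, -227.4, 123.4]
tcp_rot: [-3.142, 0.0, 0.265]
contact_force: [-1.7, -1.9, -0.8]
opening: 0.226
grasp_force: 59.1
```

Emit:
drive_tool(
  plan=[
    {"x": 0, "y": 0, "z": 0.01, "ax": 0, "ay": 0, "az": 0, "hand": 19},
    {"x": 0, "y": 0, "z": 0.02, "ax": 0, "ay": 0, "az": 0, "hand": 19},
    {"x": 0, "y": 0, "z": 0.03, "ax": 0, "ay": 0, "az": 0, "hand": 19},
  ],
)

```text
clock: 13.05
eef_pos: [557.9, -227.4, 121.9]
tcp_rot: [3.142, -0.0, 0.265]
contact_force: [-1.3, -2.0, -0.6]
opening: 0.226
grasp_force: 59.1
```

Emit:
drive_tool(
  plan=[
    {"x": 0, "y": 0, "z": 0.01, "ax": 0, "ay": 0, "az": 0, "hand": 19},
    {"x": 0, "y": 0, "z": 0.02, "ax": 0, "ay": 0, "az": 0, "hand": 19},
    {"x": 0, "y": 0, "z": 0.02, "ax": 0, "ay": 0, "az": 0, "hand": 19},
  ],
)

```text
clock: 13.35
eef_pos: [557.8, -227.4, 120.9]
tcp_rot: [3.142, 0.0, 0.265]
contact_force: [0.1, -1.8, -1.2]
opening: 0.23
grasp_force: 59.1
```

Emit:
drive_tool(
  plan=[
    {"x": 0, "y": 0, "z": 0.01, "ax": 0, "ay": 0, "az": 0, "hand": 19},
    {"x": 0, "y": 0, "z": 0.02, "ax": 0, "ay": 0, "az": 0, "hand": 19},
    {"x": 0, "y": 0, "z": 0.02, "ax": 0, "ay": 0, "az": 0, "hand": 19},
  ],
)

```text
clock: 13.65
eef_pos: [557.8, -227.4, 119.9]
tcp_rot: [-3.142, 0.0, 0.265]
contact_force: [-1.1, -1.2, -2.2]
opening: 0.225
grasp_force: 59.1
```

Emit:
drive_tool(
  plan=[
    {"x": 0, "y": 0, "z": 0.01, "ax": 0, "ay": 0, "az": 0, "hand": 19},
    {"x": 0, "y": 0, "z": 0.02, "ax": 0, "ay": 0, "az": 0, "hand": 19},
    {"x": 0, "y": 0, "z": 0.02, "ax": 0, "ay": 0, "az": 0, "hand": 19},
  ],
)

```text
clock: 13.95
eef_pos: [557.9, -227.4, 119.1]
tcp_rot: [3.141, -0.0, 0.265]
contact_force: [-1.2, -1.4, 2.3]
opening: 0.223
grasp_force: 59.4
```

Contact felt. I'll press on gently.

Emit:
drive_tool(
  plan=[
    {"x": 0, "y": 0, "z": 0.004, "ax": 0, "ay": 0, "az": 0, "hand": 19},
    {"x": 0, "y": 0, "z": 0.004, "ax": 0, "ay": 0, "az": 0, "hand": 19},
    {"x": 0, "y": 0, "z": 0.004, "ax": 0, "ay": 0, "az": 0, "hand": 19},
  ],
)

```text
clock: 14.25
eef_pos: [558.0, -227.4, 119.1]
tcp_rot: [3.141, -0.0, 0.265]
contact_force: [-1.4, -1.3, 6.0]
opening: 0.221
grasp_force: 59.7
```

Emit:
drive_tool(
  plan=[
    {"x": 0, "y": 0, "z": 0.004, "ax": 0, "ay": 0, "az": 0, "hand": 19},
    {"x": 0, "y": 0, "z": 0.004, "ax": 0, "ay": 0, "az": 0, "hand": 19},
    {"x": 0, "y": 0, "z": 0.004, "ax": 0, "ay": 0, "az": 0, "hand": 19},
  ],
)

```text
clock: 14.55
eef_pos: [558.1, -227.5, 119.0]
tcp_rot: [3.141, -0.001, 0.265]
contact_force: [-3.2, -1.1, 6.9]
opening: 0.224
grasp_force: 59.9
```

Emit:
drive_tool(
  plan=[
    {"x": 0, "y": 0, "z": 0.005, "ax": 0, "ay": 0, "az": 0, "hand": 19},
    {"x": 0, "y": 0, "z": 0.005, "ax": 0, "ay": 0, "az": 0, "hand": 19},
    {"x": 0, "y": 0, "z": 0.005, "ax": 0, "ay": 0, "az": 0, "hand": 19},
  ],
)

```text
clock: 14.85
eef_pos: [558.2, -227.5, 119.0]
tcp_rot: [3.141, -0.001, 0.265]
contact_force: [-2.4, -1.3, 8.0]
opening: 0.229
grasp_force: 60.1
```

Emit:
drive_tool(
  plan=[
    {"x": 0, "y": 0, "z": 0.004, "ax": 0, "ay": 0, "az": 0, "hand": 19},
    {"x": 0, "y": 0, "z": 0.006, "ax": 0, "ay": 0, "az": 0, "hand": 19},
    {"x": 0, "y": 0, "z": 0.006, "ax": 0, "ay": 0, "az": 0, "hand": 19},
  ],
)

```text
clock: 15.15
eef_pos: [558.3, -227.5, 119.0]
tcp_rot: [3.141, -0.001, 0.265]
contact_force: [-3.0, -0.6, 11.1]
opening: 0.225
grasp_force: 60.3
```

Pushed home at about 12 N. I'll ease off and release.

Emit:
drive_tool(
  plan=[
    {"x": 0, "y": 0, "z": -0.01, "ax": 0, "ay": 0, "az": 0, "hand": 19},
    {"x": 0, "y": 0, "z": -0.018, "ax": 0, "ay": 0, "az": 0, "hand": 19},
    {"x": 0, "y": 0, "z": -0.018, "ax": 0, "ay": 0, "az": 0, "hand": 40},
    {"x": 0, "y": 0, "z": -0.018, "ax": 0, "ay": 0, "az": 0, "hand": 60},
    {"x": 0, "y": 0, "z": -0.018, "ax": 0, "ay": 0, "az": 0, "hand": 60},
    {"x": 0, "y": 0, "z": -0.018, "ax": 0, "ay": 0, "az": 0, "hand": 60},
    {"x": 0, "y": 0, "z": -0.018, "ax": 0, "ay": 0, "az": 0, "hand": 60},
  ],
  grip_force=20,
)

```text
clock: 15.85
eef_pos: [557.8, -227.2, 118.8]
tcp_rot: [-3.141, 0.0, 0.265]
contact_force: [-0.2, 0.9, -0.3]
opening: 0.705
grasp_force: 0.0
```

```bash
python3 - <<'E'
from h import *
f=imaging.grab_frame("scene")
s=monitor.sense();print(s["eef_pos"],s["contact_force"],s["opening"])
cv2.imwrite("pics/g5.png",cv2.resize(f[110:210,310:400],(540,600),interpolation=2)[:,:,::-1])
E
```

```text
[ 557.87083749 -227.30224873  118.86434369] [ 0.69071144 -0.3498124  -0.07327714] 0.705620699153248
```

View pics/g5.png

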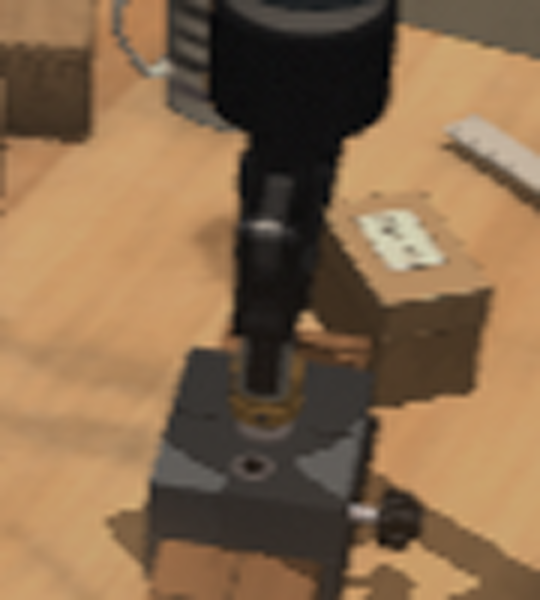

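The rod stands free and the collar (crop 265,410) hovers just above the bush (265,430). I'll go down and take the collar lightly.

Emit:
drive_tool(
  plan=[
    {"x": 0, "y": 0, "z": 0.15, "ax": 0, "ay": 0, "az": 0, "hand": 60},
    {"x": 0, "y": 0, "z": 0.3, "ax": 0, "ay": 0, "az": 0, "hand": 60},
    {"x": 0, "y": 0, "z": 0.4, "ax": 0, "ay": 0, "az": 0, "hand": 50},
    {"x": 0, "y": 0, "z": 0.4, "ax": 0, "ay": 0, "az": 0, "hand": 40},
    {"x": 0, "y": 0, "z": 0.4, "ax": 0, "ay": 0, "az": 0, "hand": 28},
    {"x": 0, "y": 0, "z": 0.4, "ax": 0, "ay": 0, "az": 0, "hand": 28},
    {"x": 0, "y": 0, "z": 0.4, "ax": 0, "ay": 0, "az": 0, "hand": 28},
    {"x": 0, "y": 0, "z": 0.4, "ax": 0, "ay": 0, "az": 0, "hand": 28},
  ],
  grip_force=20,
)

```text
clock: 16.7
eef_pos: [557.8, -227.4, 99.0]
tcp_rot: [3.142, -0.0, 0.265]
contact_force: [-0.0, -0.0, -1.9]
opening: 0.366
grasp_force: 22.1
```

Emit:
drive_tool(
  plan=[
    {"x": 0, "y": 0, "z": 0.02, "ax": 0, "ay": 0, "az": 0, "hand": 28},
    {"x": 0, "y": 0, "z": 0.04, "ax": 0, "ay": 0, "az": 0, "hand": 28},
    {"x": 0, "y": 0, "z": 0.06, "ax": 0, "ay": 0, "az": 0, "hand": 28},
    {"x": 0, "y": 0, "z": 0.08, "ax": 0, "ay": 0, "az": 0, "hand": 28},
    {"x": 0, "y": 0, "z": 0.08, "ax": 0, "ay": 0, "az": 0, "hand": 28},
  ],
)

```text
clock: 17.2
eef_pos: [557.9, -227.4, 94.9]
tcp_rot: [3.141, -0.0, 0.265]
contact_force: [0.6, 0.1, 1.0]
opening: 0.361
grasp_force: 22.3
```

Emit:
drive_tool(
  plan=[
    {"x": 0, "y": 0, "z": 0.01, "ax": 0, "ay": 0, "az": 0, "hand": 28},
    {"x": 0, "y": 0, "z": 0.02, "ax": 0, "ay": 0, "az": 0, "hand": 28},
    {"x": 0, "y": 0, "z": 0.02, "ax": 0, "ay": 0, "az": 0, "hand": 28},
  ],
)

```text
clock: 17.5
eef_pos: [557.9, -227.4, 93.9]
tcp_rot: [3.141, -0.0, 0.265]
contact_force: [0.3, -0.9, 1.4]
opening: 0.364
grasp_force: 22.4
```

Emit:
drive_tool(
  plan=[
    {"x": 0, "y": 0, "z": 0.01, "ax": 0, "ay": 0, "az": 0, "hand": 28},
    {"x": 0, "y": 0, "z": 0.02, "ax": 0, "ay": 0, "az": 0, "hand": 28},
    {"x": 0, "y": 0, "z": 0.02, "ax": 0, "ay": 0, "az": 0, "hand": 28},
  ],
)

```text
clock: 17.8
eef_pos: [557.8, -227.4, 92.9]
tcp_rot: [3.142, 0.0, 0.265]
contact_force: [1.3, -0.7, 1.3]
opening: 0.362
grasp_force: 22.4
```

Emit:
drive_tool(
  plan=[
    {"x": 0, "y": 0, "z": 0.01, "ax": 0, "ay": 0, "az": 0, "hand": 28},
    {"x": 0, "y": 0, "z": 0.02, "ax": 0, "ay": 0, "az": 0, "hand": 28},
    {"x": 0, "y": 0, "z": 0.02, "ax": 0, "ay": 0, "az": 0, "hand": 28},
  ],
)

```text
clock: 18.1
eef_pos: [557.8, -227.4, 91.9]
tcp_rot: [3.142, 0.0, 0.265]
contact_force: [0.2, -0.4, 1.4]
opening: 0.362
grasp_force: 22.4
```

Emit:
drive_tool(
  plan=[
    {"x": 0, "y": 0, "z": 0.01, "ax": 0, "ay": 0, "az": 0, "hand": 28},
    {"x": 0, "y": 0, "z": 0.02, "ax": 0, "ay": 0, "az": 0, "hand": 28},
    {"x": 0, "y": 0, "z": 0.02, "ax": 0, "ay": 0, "az": 0, "hand": 28},
  ],
)

```text
clock: 18.4
eef_pos: [557.9, -227.4, 91.0]
tcp_rot: [-3.142, 0.0, 0.265]
contact_force: [-0.1, -0.8, 2.5]
opening: 0.361
grasp_force: 22.5
```

Emit:
drive_tool(
  plan=[
    {"x": 0, "y": 0, "z": 0.006, "ax": 0, "ay": 0, "az": 0, "hand": 28},
    {"x": 0, "y": 0, "z": 0.01, "ax": 0, "ay": 0, "az": 0, "hand": 28},
    {"x": 0, "y": 0, "z": 0.01, "ax": 0, "ay": 0, "az": 0, "hand": 28},
  ],
)

```text
clock: 18.7
eef_pos: [557.9, -227.4, 90.9]
tcp_rot: [3.141, -0.0, 0.265]
contact_force: [-2.5, -0.2, 6.8]
opening: 0.364
grasp_force: 22.9
```

Emit:
drive_tool(
  plan=[
    {"x": 0, "y": 0, "z": 0.003, "ax": 0, "ay": 0, "az": 0, "hand": 28},
    {"x": 0, "y": 0, "z": 0.003, "ax": 0, "ay": 0, "az": 0, "hand": 28},
    {"x": 0, "y": 0, "z": 0.0, "ax": 0, "ay": 0, "az": 0, "hand": 28},
    {"x": 0, "y": 0, "z": -0.003, "ax": 0, "ay": 0, "az": 0, "hand": 28},
    {"x": 0, "y": 0, "z": -0.003, "ax": 0, "ay": 0, "az": 0, "hand": 45},
    {"x": 0, "y": 0, "z": -0.003, "ax": 0, "ay": 0, "az": 0, "hand": 60},
    {"x": 0, "y": 0, "z": -0.003, "ax": 0, "ay": 0, "az": 0, "hand": 70},
    {"x": 0, "y": 0, "z": -0.003, "ax": 0, "ay": 0, "az": 0, "hand": 70},
  ],
)

```text
clock: 19.5
eef_pos: [557.7, -227.2, 90.3]
tcp_rot: [-3.141, 0.0, 0.265]
contact_force: [0.9, 0.8, -0.1]
opening: 0.817
grasp_force: 0.0
```

Emit:
drive_tool(
  plan=[
    {"x": 0, "y": 0, "z": -0.3, "ax": 0, "ay": 0, "az": 0, "hand": 70},
    {"x": 0, "y": 0, "z": -0.8, "ax": 0, "ay": 0, "az": 0, "hand": 70},
    {"x": 0, "y": 0, "z": -1.6, "ax": 0, "ay": 0, "az": 0, "hand": 70},
    {"x": 0, "y": 0, "z": -2.4, "ax": 0, "ay": 0, "az": 0, "hand": 70},
    {"x": 0, "y": 0, "z": -3.0, "ax": 0, "ay": 0, "az": 0, "hand": 70},
    {"x": 0, "y": 0, "z": -3.0, "ax": 0, "ay": 0, "az": 0, "hand": 70},
    {"x": 0, "y": 0, "z": -3.0, "ax": 0, "ay": 0, "az": 0, "hand": 70},
  ],
)

```text
clock: 20.2
eef_pos: [558.1, -227.4, 242.0]
tcp_rot: [3.14, -0.002, 0.265]
contact_force: [-0.3, -0.7, 0.4]
opening: 0.822
grasp_force: 0.0
```

```bash
python3 - <<'E'
from h import *
f=imaging.grab_frame("scene")
s=monitor.sense();print(s["eef_pos"],s["contact_force"],s["opening"])
cv2.imwrite("pics/g6.png",cv2.resize(f[130:210,320:392],(540,600),interpolation=2)[:,:,::-1])
E
```

```text
[ 557.46053413 -227.20036808  240.63128048] [-0.1963383  -0.05301892 -0.59130275] 0.8174345741165352
```

View pics/g6.png

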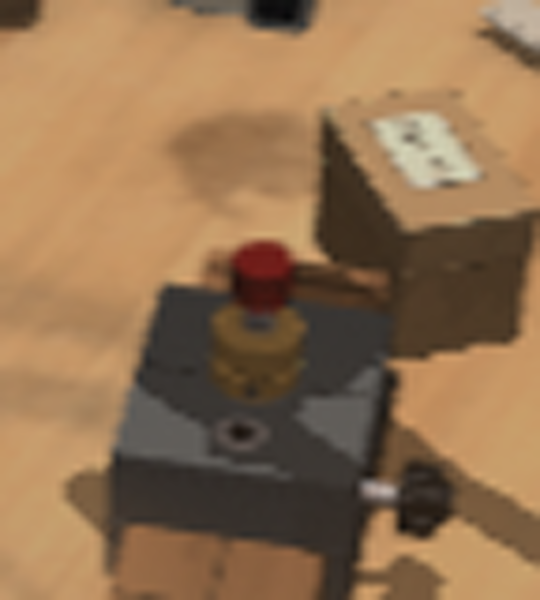

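The rod stands upright in the middle bush, with its head at crop (262,275). The collar is seated on the bush at (257,355), and the gripper is clear.

```bash
python3 -c "
from rig import r
print(r.sign_off())"
```

```text
the job is handed in; nothing more can be done
None
```

The depth rod is in the middle bush, pushed home on the hole bottom with about 12 N. The collar is down on the bush, the gripper is clear, and the job is handed in at about 20 s; the hand-in gave no verdict.

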